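# Point out two suspect parts for the repair log

## Task

The parts of a faulty amplifier lie on the green bench mat and must be shown to the repair-log camera. Press the green button on the grey recorder box fully down and let it come up again, then point straight down at the middle of the blue capacitor, fingertips about two centimetres above its top, and hold there for at least two seconds; then point in the same way at the copper toroid (the wire-wound ring), hold for two seconds and finish there, still pointing at it. Touch none of the parts on the mat: nothing is picked up or moved.

Things in the scene. Friction and masses are not known exactly. Their poses are not given: they have to be found in the camera images.
- record_top (a point): middle of the top face of the green push button, at rest. The round button is 30 mm in diameter, stands upright on top of the grey recorder box and is pressed straight down; 6 mm of travel, spring return, about 5 N when fully down. Closed fingertips fit on it.
- record (a joint): travel of the green button in m: 0 released, 0.006 fully down.
- recorder: grey metal recorder box, fixed to the bench, 150 (x) x 110 (y) x 55 mm high, with a blue display on the half away from the robot and the green button on the near half. Origin: centre of its underside; z up; its own -x side faces the robot.
- blue_capacitor_top (a point): centre of the top face of the blue capacitor: an upright blue can, 35 mm in diameter and 50 mm tall, with a small silver disc on its top, standing loose on the mat. z up.
- blue_capacitor: the blue capacitor; origin at the centre of its underside, z up.
- toroid_top (a point): point on the axis of the toroid, level with the top of its windings (28.5 mm above its underside; the highest wires stand 1.5 mm higher). z up. The middle of the ring is an open hole 24 mm wide.
- toroid: copper toroid lying flat and loose on the mat: a ring of copper windings 62 mm across and 30 mm high with a black disc under it; origin at the centre of its underside, z up.
- black_capacitor: bystander: an upright black can, otherwise the same as the blue capacitor (35 mm diameter, 50 mm tall), loose; origin at the centre of its underside.
- solder_reel: bystander: red solder reel standing on its flange, 52 mm in diameter, 40 mm tall, loose; origin at the centre of its underside.
- heatsink: bystander: black finned heatsink 50 x 60 mm, 38 mm tall, fins up, loose; origin at the centre of its underside.
- mat: green bench mat, fixed, 270 (x) x 400 (y) x 4 mm thick; the five parts stand on it, their middles at least 80 mm apart. Origin: centre of its underside.

How it is judged (in metres and radians):
On the way, in this order (a step that is already met when the one before it is completed fails the run):
1. the green button is pressed down (at least 4.5 mm) (value of joint record above 0.0045 m), for 0.05 s.
2. the button has come up again (value of joint record below 0.0015 m), for 0.05 s.
3. pointing down at the blue capacitor from just above it, for 1.8 s (horizontal distance between the grasp point and blue_capacitor_top below 0.018 m and z of the grasp point in the frame of blue_capacitor_top between 0.018 and 0.07 m and angle between the grasp point's own z axis and vertical above 2.54 rad), for 1.8 s.
4. pointing down at the copper toroid from just above it, for 1.8 s (horizontal distance between the grasp point and toroid_top below 0.018 m and z of the grasp point in the frame of toroid_top between 0.018 and 0.07 m and angle between the grasp point's own z axis and vertical above 2.54 rad), for 1.8 s.
At the end, for the whole second after the job is handed in: The tool point (TCP) is still within 18 mm horizontally of the toroid's axis and 18 to 70 mm above site toroid_top, the tool within 0.6 rad of straight down; the button is up; all five parts stand where they were (within 8 mm) and upright (all of step 4 and value of joint record below 0.0015 m and distance of each of blue_capacitor, toroid, black_capacitor, solder_reel, heatsink from where it was at the start of the episode below 0.008 m and angle between each of blue_capacitor, toroid, black_capacitor, solder_reel, heatsink's own z axis and vertical below 0.1 rad); the robot touches nothing.
It fails at once if the robot touches a part on the mat (over 0.3 N) (contact force between any of the fingers, the arm and blue_capacitor above 0.3 N or contact force between any of the fingers, the arm and toroid above 0.3 N or contact force between any of the fingers, the arm and black_capacitor above 0.3 N or contact force between any of the fingers, the arm and solder_reel above 0.3 N or contact force between any of the fingers, the arm and heatsink above 0.3 N).
It fails at once if a part on the mat is moved over 8 mm, tipped or lifted (distance of any of blue_capacitor, toroid, black_capacitor, solder_reel, heatsink from where it was at the start of the episode above 0.008 m or angle between any of blue_capacitor, toroid, black_capacitor, solder_reel, heatsink's own z axis and vertical above 0.15 rad).
It also fails if it takes over 58 s, if anything falls off the work surface, if the arm or the gripper's body presses on something with over 40 N, if the wrist force passes 120 N, or if a joint passes its speed limit or range.

## Robot

A 6-joint arm with a two-finger parallel gripper is mounted at the origin on the work surface. World frame = base frame: x ahead of the robot, y to its left, z up, the work surface at z = 0. Lengths are in mm, angles in rad, forces in N, time in s.
With the tool pointing down it reaches from about 275 to 750 mm from the base axis. Payload 10.2 kg.
Tool frame: the origin (TCP) lies between the finger pads, 19 mm behind the fingertips; this is the grasp point; z points along the fingers, y is the line along which they close (so a half turn about z gives the same grasp; the last joint's range is limited). The gripper opens to 85 mm and grips with 20 to 120 N. Pads are 22 mm wide; open, the fingers measure 114 mm over their backs; the gripper's body (76 mm by 85 mm) begins 54 mm behind the grasp point. The pads swing forward as they close: fully open they stand 13 mm farther back than shut.
Start: joints at [-1.325, 0.313, 1.498, -0, 1.331, -0.223], TCP at [237.192, -468.371, 249.994] pointing down, gripper open.
Joint ranges: [-2.94, 2.94], [-0.97, 2.17], [0.19, 2.56], [-1.23, 4.37], [0.02, 3.11], [-2.88, 2.88]. Speed limits (rad/s): [2.39, 2.39, 3.01, 3.14, 3.14, 3.14].

## Interface

Orientations are given as a unit quaternion [w, x, y, z].
In Python, from rig import ctrl, workorder, capture, calibration, sense gives the robot as it stands (ctrl), with the cameras as plain functions, the job (workorder) and the readings as plain functions.
- The arm moves only by the shell command python3 steer.py 'ROWS' [OPENING] [FORCE]. ROWS is one flat JSON list of numbers that holds 1 to 8 rows one after another, with no inner brackets; each row has 6 numbers: dx, dy, dz in fractions of the full range, 1 being 300 mm, then a rotation vector rx, ry, rz in a scale on which 1.0 is 4 rad; each row is the pose to reach, as a shift and turn from the pose commanded when the command began, along the tool's axes at that moment; what a row does not reach only later rows make up. A row lasts 1/10 s, in which the tool goes at most 50 mm and 0.15 rad, less where a joint would pass 70% of its speed; a pose out of reach is approached as far as the arm can. OPENING is the opening from 0.0 (shut) to 1.0 (fully open), set as the command begins (- or left out keeps the last). The fingers move at their own pace and stop on an object; FORCE is the grip in N (left out, the last holds). Time passes only in rows, so rows that do not move let the fingers close. It prints the time, the measured TCP pose, the force, the opening and the grip force at its end. A shift or turn number past 1, either way, is cut back to 1. Input that does not fit is refused with a message, and nothing moves.
- sense(): the state, without advancing time (a new reading comes with each control period).
- capture(name): name is "side" or "top" or "wrist"; returns the picture (420x560x3 uint8, red, green, blue); there is no depth.
- calibration(name): a dict with "fx", "fy", "cx", "cy" (pixels), "distortion" ([k1, k2, p1, p2, k3] as OpenCV has them; the pictures are not rectified), "position" and "attitude" of the camera in the world. Camera axes: x right, y down, z forward; pixel columns grow to the right and rows downward; lengths in mm; the calibration is good to about 2 mm. A picture is of the moment at which its call begins: read the wrist's pose just before it. calibration takes no time and is no camera call; for the wrist camera it gives the pose at the moment of the call.
- workorder.finish_job(): hands the job in; it is judged then, once.
The state is a dict: "time_s": time; "joints": joint angles; "dq": joint speeds; "tau": joint torques, N m; "eef_pos": TCP position; "ee_rot": TCP orientation; "force": force on the tool from outside, world axes, zero at the start; "wrist_torque": the same for the moment, N m; "grip_width": opening from 0.0 (shut) to 1.0 (fully open); "grip_force": force on a finger pad.
Only numpy, scipy, OpenCV 4.12 (cv2) and the standard library are available. Lean on these libraries where they do the work, as an engineer would, in place of code of your own. Each camera call takes 0.05 s, during which the arm holds its last target. There are 200 camera calls.

## Working session

There is one attempt and no reset: what is moved stays moved. The work goes in short steps, Python scripts to look and compute and a shell command to move; the robot and the scene stay as the last step left them, time stands still between calls to the robot, and variables do not carry over. Pictures are saved under pics/ and viewed, at most 10 in all, crops included, and the job is handed in when it is done.

```bash
ls; mkdir -p pics
python3 - <<'E'
from rig import ctrl, workorder, capture, calibration, sense
import cv2,numpy as np
s=sense();print(s['time_s'],s['eef_pos'],s['ee_rot'],s['grip_width'])
for n in("top","side"):
    c=calibration(n);print(n,c)
    cv2.imwrite(f'pics/{n}0.png',capture(n)[:,:,::-1])
E
```

```text
pics
rig.py
steer.py
0.0 [ 237.11705342 -468.12235507  249.41651028] [-6.74164808e-04  9.72653179e-01  2.32261357e-01 -1.48365694e-05] 0.9941326701807248
top {'fx': 438.339805737728, 'fy': 438.339805737728, 'cx': 278.20521705626487, 'cy': 215.53340428194625, 'distortion': array([-0.11119802,  0.        ,  0.        ,  0.        ,  0.        ]), 'position': array([449.22766085, -33.04665261, 918.1435025 ]), 'attitude': array([ 0.04255964, -0.7020581 ,  0.71052099, -0.02151795])}
side {'fx': 442.1671819016296, 'fy': 442.1671819016296, 'cx': 278.27887405172976, 'cy': 205.77563579907874, 'distortion': array([-0.09854659,  0.        ,  0.        ,  0.        ,  0.        ]), 'position': array([180.48228373, 539.6013501 , 663.9916058 ]), 'attitude': array([ 0.11522028, -0.25646784,  0.87607718, -0.39171075])}
```

View pics/top0.png

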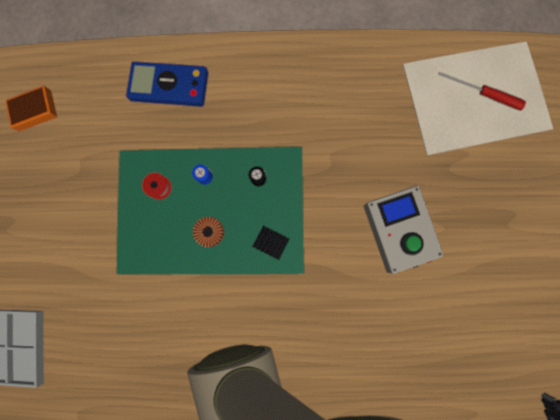

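View pics/side0.png

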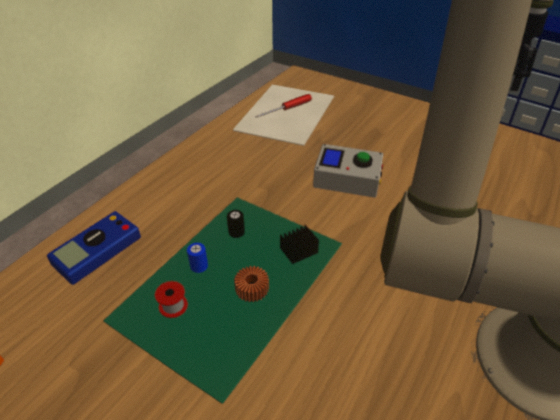

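The top view shows the blue capacitor at (202,174), toroid (208,232), button (412,243), black can (257,175), reel (156,185) and heatsink (270,242). In the side view the button is at (363,158), blue top (197,249) and toroid (252,278).

```bash
cat > h.py <<'E'
import cv2,numpy as np
from scipy.spatial.transform import Rotation as R
def rot(q): return R.from_quat([q[1],q[2],q[3],q[0]])
def ray(c,p):
    K=np.array([[c['fx'],0,c['cx']],[0,c['fy'],c['cy']],[0,0,1]])
    u=cv2.undistortPoints(np.array([[p]],float),K,c['distortion'])[0,0]
    d=rot(c['attitude']).apply([u[0],u[1],1]);return c['position'],d/np.linalg.norm(d)
def plane(c,p,z):
    o,d=ray(c,p);return o+d*(z-o[2])/d[2]
def tri(r1,r2):
    (a,d),(b,e)=r1,r2
    t=np.linalg.lstsq(np.c_[d,-e],b-a,rcond=None)[0]
    P,Q=a+t[0]*d,b+t[1]*e;return (P+Q)/2,np.linalg.norm(P-Q)
def blob(im,lo,hi,box):
    x0,y0,x1,y1=box
    m=cv2.inRange(cv2.cvtColor(im[y0:y1,x0:x1],cv2.COLOR_BGR2HSV),lo,hi)
    n,l,s,c=cv2.connectedComponentsWithStats(m);i=1+np.argmax(s[1:,4])
    return c[i]+[x0,y0],s[i]
E
python3 - <<'E'
from h import *
from rig import ctrl, workorder, capture, calibration, sense
np.set_printoptions(precision=1,suppress=True)
T,S=cv2.imread('pics/top0.png'),cv2.imread('pics/side0.png')
t,s=calibration('top'),calibration('side')
silver=((0,0,130),(180,90,255));green=((45,90,50),(85,255,255));cop=((3,80,60),(18,255,255))
for n,col,bt,bs,z in(('blue',silver,(190,160,214,188),(186,240,210,258),54),('button',green,(395,228,428,258),(350,148,376,170),70),
  ('toroid',cop,(188,212,228,252),(230,260,275,305),25),('black',silver,(246,162,270,190),(225,206,247,224),54)):
    a,b=blob(T,*col,bt),blob(S,*col,bs)
    print(n,a[0],a[1],b[0],b[1],'tri',*tri(ray(t,a[0]),ray(s,b[0])),'top',plane(t,a[0],z),'side',plane(s,b[0],z))
for n,p,z in(('sink',(270,242),40),('reel',(154,185),44)):print(n,plane(t,p,z))
big=np.hstack([cv2.resize(T[160:260,140:220],(400,500)),cv2.resize(T[210:280,380:440],(400,500))])
cv2.imwrite('pics/z.png',big)
E
```

```text
blue [199.7 172.1] [ 5  8 10  9 71] [195.2 248.6] [ 5  5 10  8 49] tri [617.8 149.9  51.8] 1.9713134513162855 top [618.2 150.   54. ] side [615.2 151.   54. ]
button [413.1 243.1] [ 10   7  17  17 223] [363.3 156.3] [  7   4  13  10 101] tri [ 467.9 -269.6   69.7] 3.2715217339446427 top [ 469.4 -268.9   70. ] side [ 466.3 -270.1   70. ]
toroid [207.9 231.5] [  5   5  31  30 655] [251.5 283.2] [  5   6  34  35 902] tri [498.6 138.6  18.1] 3.0452836574148807 top [499.5 138.   25. ] side [493.7 142.3  25. ]
black [256.1 174. ] [ 6  8  9  9 58] [236.5 215.1] [10  7  4  5 12] tri [609.7  34.2  51.9] 6.331846333310494 top [612.1  35.6  54. ] side [605.1  35.   54. ]
sink [476.2   9.7  40. ]
reel [595.2 247.1  44. ]
```

View pics/z.png

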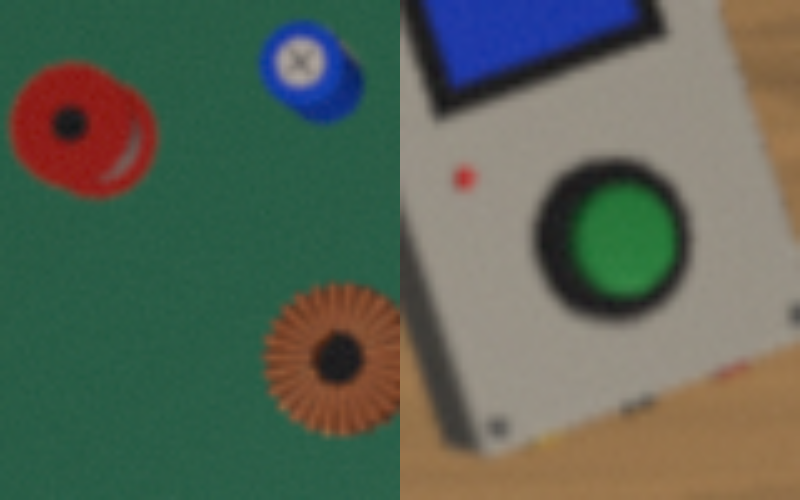

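The crops confirm the silver disc, button cap and toroid ring were segmented correctly. The triangulated heights (52, 70 and 18 mm mid-ring) are plausible. I'll move above the button with the gripper shut.

Careful with the scale: shifts go in shares of 300 mm and turns go in shares of 4 rad. That gives: 296 mm / 300 = 0.9867, 130 mm / 300 = 0.4333.

```bash
python3 steer.py '[0.0667,-0.0167,0.03,0,0,0,0.2,-0.05,0.0867,0,0,0,0.3467,-0.0867,0.15,0,0,0,0.4933,-0.1233,0.2167,0,0,0,0.64,-0.16,0.28,0,0,0,0.7867,-0.1933,0.3467,0,0,0,0.9167,-0.2267,0.4033,0,0,0,0.9867,-0.2433,0.4333,0,0,0]' 0.0
python3 steer.py '[0,0,0,0,0,0,0,0,0,0,0,0,0,0,0,0,0,0,0,0,0,0,0,0]'
python3 - <<'E'
from h import *
from rig import ctrl, workorder, capture, calibration, sense
np.set_printoptions(precision=1,suppress=True)
s=sense();w=calibration('wrist');print(s['eef_pos'],s['force'],rot(s['ee_rot']).as_matrix().round(3))
I=capture('wrist')[:,:,::-1].copy();cv2.imwrite('pics/w1.png',I)
h,st=blob(I,(45,90,50),(85,255,255),(0,0,560,420));print(h,st,plane(w,h,70))
E
```

```text
time_s: 0.9
eef_pos: [469.5, -266.8, 118.2]
ee_rot: [-0.001, 0.972, 0.233, -0.001]
force: [-0.6, -0.7, 1.3]
grip_width: 0.0
grip_force: 0.0
time_s: 1.3
eef_pos: [467.8, -270.5, 120.5]
ee_rot: [0.0, 0.973, 0.232, 0.0]
force: [-0.2, 0.4, -0.4]
grip_width: -0.003
grip_force: 0.0
[ 467.8 -270.5  120.5] [-0.2  0.4 -0.4] [[ 0.9  0.5  0. ]
 [ 0.5 -0.9 -0. ]
 [ 0.   0.  -1. ]]
[27.8 66.1] [   0    0   75  161 7618] [496.6 -93.1  70. ]
```

View pics/w1.png

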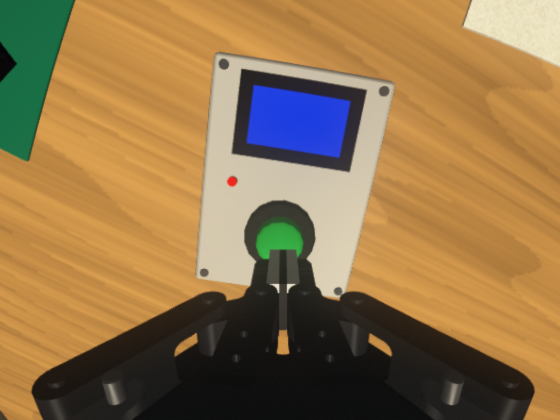

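The wrist view shows the button centred at about (279,245), 47 px wide, with the closed fingertips lined up over it. I'll press it step by step.

```bash
python3 - <<'E'
from h import *
from rig import ctrl, workorder, capture, calibration, sense
print(plane(calibration('wrist'),(279.5,245),70))
E
python3 steer.py '[0,0,0.0333,0,0,0,0,0,0.0733,0,0,0,0,0,0.0933,0,0,0,0,0,0.1,0,0,0,0,0,0.1067,0,0,0,0,0,0.1133,0,0,0,0,0,0.1133,0,0,0,0,0,0.1133,0,0,0]'
python3 steer.py '[0,0,0.0033,0,0,0,0,0,0.0067,0,0,0,0,0,0.0067,0,0,0,0,0,0.0067,0,0,0]'
```

```text
[ 464.44944328 -268.61563298   70.        ]
time_s: 2.15
eef_pos: [468.1, -269.7, 89.2]
ee_rot: [0.0, 0.973, 0.233, -0.0]
force: [-14.6, 8.4, 37.0]
grip_width: 0.004
grip_force: 18.5
time_s: 2.55
eef_pos: [468.2, -269.7, 88.9]
ee_rot: [0.001, 0.973, 0.233, -0.0]
force: [-18.9, 11.4, 53.3]
grip_width: 0.004
grip_force: 26.8
```

The force is 53 N, well above the button's 5 N, so either it has bottomed or the tips are on the rim. I'll look.

Run:
```python
from h import *
from rig import ctrl, workorder, capture, calibration, sense
W=capture('wrist')[:,:,::-1];S=capture('side')[:,:,::-1]
S0=cv2.imread('pics/side0.png')
f=lambda a:cv2.resize(a,(400,300),interpolation=cv2.INTER_CUBIC)
cv2.imwrite('pics/p.png',np.vstack([np.hstack([f(W[180:330,180:380]),f(S[130:205,300:400])]),np.hstack([f(S0[130:205,300:400]),f(W)])]))
```

```text
(no output)
```

View pics/p.png

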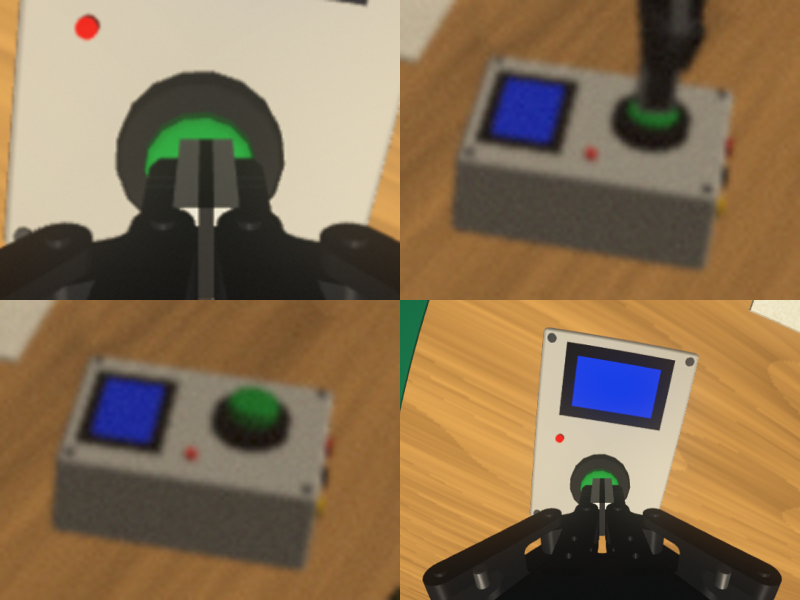

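The crops show the LED brighter and the green cap sunk into its ring, with the fingertips on it, so the button is fully pressed. Now I'll lift, then traverse high.

Converted, -60 mm / 300 = -0.2, -48 mm / 300 = -0.16.

```bash
python3 steer.py '[0,0,-0.02,0,0,0,0,0,-0.0467,0,0,0,0,0,-0.1,0,0,0,0,0,-0.16,0,0,0,0,0,-0.2,0,0,0,0,0,-0.2,0,0,0,0,0,-0.2,0,0,0]'
python3 steer.py '[0.0333,-0.03,0,0,0,0,0.1067,-0.1033,0,0,0,0,0.2167,-0.2033,0,0,0,0,0.3233,-0.3067,0,0,0,0,0.43,-0.41,0,0,0,0,0.5367,-0.5133,0,0,0,0,0.6467,-0.6133,0,0,0,0,0.7533,-0.7167,0,0,0,0]'
python3 steer.py '[0.1,-0.0967,0,0,0,0,0.1967,-0.1867,0,0,0,0,0.2667,-0.2533,0,0,0,0,0.3067,-0.29,0,0,0,0,0.3233,-0.3067,0,0,0,0,0.3233,-0.3067,0,0,0,0,0.3233,-0.3067,0,0,0,0,0.3233,-0.3067,0,0,0,0]'
python3 - <<'E'
from h import *
from rig import ctrl, workorder, capture, calibration, sense
s=sense();w=calibration('wrist');print(s['eef_pos'],s['force'])
I=capture('wrist')[:,:,::-1].copy();S=capture('side')[:,:,::-1]
cv2.imwrite('pics/w2.png',np.vstack([np.hstack([cv2.resize(I,(400,300)),cv2.resize(S,(400,300))]),np.hstack([cv2.resize(S[130:205,300:400],(400,300)),cv2.resize(S[195:315,130:290],(400,300))])]))
cv2.imwrite('pics/w2raw.png',I)
for b in((200,150,360,330),):
  h,st=blob(I,(100,120,50),(130,255,255),b);print(h,st,plane(w,h,54))
E
```

```text
time_s: 3.35
eef_pos: [468.1, -269.3, 143.3]
ee_rot: [-0.0, 0.973, 0.232, -0.0]
force: [-0.3, -1.2, -0.1]
grip_width: 0.0
grip_force: 0.0
time_s: 4.15
eef_pos: [572.7, 27.2, 143.2]
ee_rot: [-0.0, 0.973, 0.232, -0.001]
force: [0.1, -1.0, -0.4]
grip_width: -0.002
grip_force: 0.0
time_s: 4.95
eef_pos: [617.6, 149.5, 144.0]
ee_rot: [0.0, 0.973, 0.232, -0.0]
force: [-0.2, -0.2, 0.2]
grip_width: 0.005
grip_force: 0.0
[617.56990832 149.46440232 143.9817901 ] [-0.23358758 -0.2110585   0.19837679]
[281.18327759 214.        ] [  59   38   46   56 1495] [621.87680416 154.10169279  54.        ]
```

View pics/w2.png

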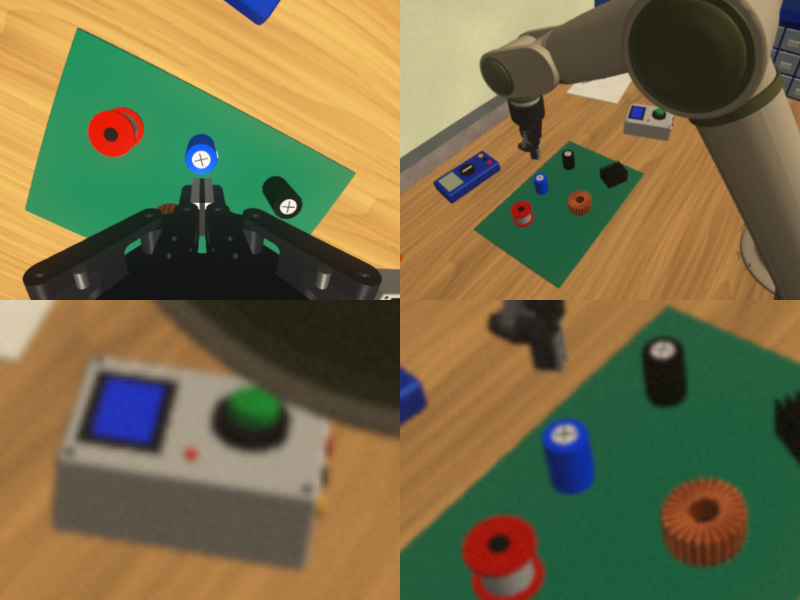

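The button is up again and nothing has been disturbed. In the wrist view the silver disc is at about (282,223), in line with the tips. I'll measure it there, then descend.

```bash
python3 - <<'E'
from h import *
from rig import ctrl, workorder, capture, calibration, sense
h,st=blob(cv2.imread('pics/w2raw.png'),(0,0,180),(180,80,255),(262,200,302,245));print(h,st,plane(calibration('wrist'),h,54))
E
python3 steer.py '[0,0,0.0267,0,0,0,0,0,0.0667,0,0,0,0,0,0.1067,0,0,0,0,0,0.1367,0,0,0,0,0,0.1533,0,0,0,0,0,0.1533,0,0,0,0,0,0.1533,0,0,0,0,0,0.1533,0,0,0]'
```

```text
[281.09684685 222.95945946] [  7  11  25  25 444] [615.67652221 151.09374369  54.        ]
time_s: 5.85
eef_pos: [618.0, 150.3, 98.5]
ee_rot: [0.0, 0.973, 0.232, 0.0]
force: [0.3, 0.7, 0.5]
grip_width: 0.003
grip_force: 0.0
```

Converted, 4 mm / 300 = 0.0133.

```bash
H='x'; python3 steer.py '[0,0,0.0133,0,0,0,0,0,0.0133,0,0,0,0,0,0.0133,0,0,0,0,0,0.0133,0,0,0,0,0,0.0133,0,0,0,0,0,0.0133,0,0,0,0,0,0.0133,0,0,0,0,0,0.0133,0,0,0]'
for i in 1 2 3; do python3 steer.py '[0,0,0,0,0,0,0,0,0,0,0,0,0,0,0,0,0,0,0,0,0,0,0,0,0,0,0,0,0,0,0,0,0,0,0,0,0,0,0,0,0,0,0,0,0,0,0,0]' | head -2; done
python3 steer.py '[0,0,-0.0267,0,0,0,0,0,-0.0667,0,0,0,0,0,-0.1067,0,0,0,0,0,-0.1333,0,0,0,0,0,-0.1533,0,0,0,0,0,-0.1533,0,0,0]'
python3 steer.py '[-0.04,-0.0167,0,0,0,0,-0.13,-0.05,0,0,0,0,-0.2233,-0.0867,0,0,0,0,-0.31,-0.1233,0,0,0,0,-0.36,-0.14,0,0,0,0,-0.3733,-0.1467,0,0,0,0,-0.3733,-0.1467,0,0,0,0,-0.3733,-0.1467,0,0,0,0]'
python3 - <<'E'
from h import *
from rig import ctrl, workorder, capture, calibration, sense
s=sense();w=calibration('wrist');print(s['eef_pos'],s['force'])
I=capture('wrist')[:,:,::-1].copy();cv2.imwrite('pics/w3.png',I)
for p in((280,230),(280,250)):print(p,plane(w,p,32.5))
E
```

```text
time_s: 6.65
eef_pos: [617.7, 150.3, 94.0]
ee_rot: [0.0, 0.973, 0.232, -0.0]
force: [-0.2, -0.2, 0.4]
grip_width: -0.001
grip_force: 0.0
time_s: 7.45
eef_pos: [617.7, 150.3, 94.0]
time_s: 8.25
eef_pos: [617.7, 150.3, 94.0]
time_s: 9.05
eef_pos: [617.7, 150.3, 94.0]
time_s: 9.65
eef_pos: [618.1, 150.3, 141.1]
ee_rot: [0.0, 0.973, 0.232, 0.001]
force: [0.1, 0.7, -0.7]
grip_width: -0.001
grip_force: 0.0
time_s: 10.45
eef_pos: [498.7, 139.0, 140.0]
ee_rot: [0.0, 0.973, 0.232, 0.0]
force: [0.0, -1.1, 0.3]
grip_width: -0.001
grip_force: 0.0
[498.6853677  138.95605609 139.96643502] [ 0.04754442 -1.09961169  0.29532459]
(280, 230) [485.65608065 135.99256915  32.5       ]
(280, 250) [469.81299191 128.03801474  32.5       ]
```

View pics/w3.png

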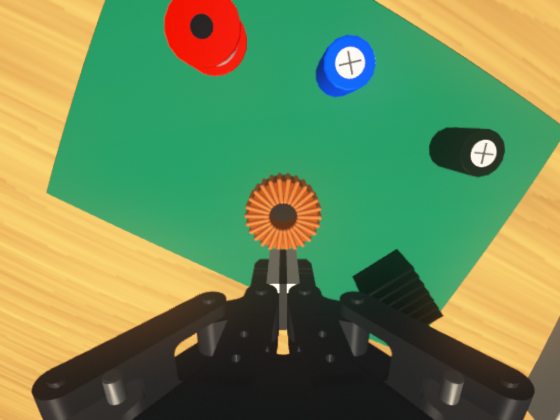

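The toroid hole is at (283,215), which gives about (499,140) at z = 32.5, right under the TCP. I'll descend 66 mm and hold.

Converted, 66 mm / 300 = 0.22, 62 mm / 300 = 0.2067.

```bash
python3 steer.py '[0,0,0.0267,0,0,0,0,0,0.0733,0,0,0,0,0,0.1267,0,0,0,0,0,0.1733,0,0,0,0,0,0.2067,0,0,0,0,0,0.22,0,0,0,0,0,0.22,0,0,0,0,0,0.22,0,0,0]'
for i in 1 2 3; do python3 steer.py '[0,0,0,0,0,0,0,0,0,0,0,0,0,0,0,0,0,0,0,0,0,0,0,0,0,0,0,0,0,0,0,0,0,0,0,0,0,0,0,0,0,0,0,0,0,0,0,0]' | head -4; done
python3 -c "
from rig import ctrl, workorder, capture, calibration, sense
print(workorder.finish_job())"
```

```text
time_s: 11.3
eef_pos: [498.3, 139.0, 74.4]
ee_rot: [0.0, 0.973, 0.232, 0.0]
force: [0.6, 0.3, -1.0]
grip_width: -0.0
grip_force: 0.0
time_s: 12.1
eef_pos: [497.9, 139.0, 74.0]
ee_rot: [-0.0, 0.973, 0.232, -0.0]
force: [-0.3, 0.9, 0.3]
time_s: 12.9
eef_pos: [497.9, 139.0, 74.0]
ee_rot: [-0.0, 0.973, 0.232, 0.0]
force: [-0.1, 0.2, -0.7]
time_s: 13.7
eef_pos: [497.9, 139.0, 74.0]
ee_rot: [-0.0, 0.973, 0.232, -0.0]
force: [0.1, 0.5, 0.4]
the job is handed in; nothing more can be done
None
```

I pressed the green button fully and let it come up, held over the blue capacitor and then the toroid for over two seconds each, and handed the job in at about 14 s still pointing at the toroid; I saw no part touched or moved, and no verdict came back.

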